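# Stack the test plates against the darkroom shelf gate

## Robot

A 6-joint arm with a two-finger parallel gripper is mounted at the origin on the work surface. World frame = base frame: x ahead of the robot, y to its left, z up, the work surface at z = 0. Lengths are in m, angles in rad, forces in N, time in s.
With the tool pointing down it reaches from about 0.35 to 0.95 m from the base axis. Payload 17.4 kg.
Tool frame: the origin (TCP) lies midway between the tips of the shut fingers; the grasp point (between the pads) lies 19 mm behind it; z points along the fingers, y is the line along which they close (so a half turn about z gives the same grasp; the last joint's range is limited). The gripper opens to 93 mm and grips with 3 to 60 N. Pads are 15 mm wide; open, the fingers measure 128 mm over their backs; the gripper's body (75 mm by 188 mm) begins 65 mm behind the grasp point.
Start: joints at [1.261, 0.116, 1.442, -0, 1.584, -0.038], TCP at [0.181, 0.65, 0.219] pointing down, gripper open.
Joint ranges: [-2.83, 2.83], [-0.83, 2.19], [0.07, 2.5], [-1.14, 4.28], [0.01, 3], [-2.97, 2.97]. Speed limits (rad/s): [1.89, 1.89, 2.22, 3.14, 3.14, 3.14].

## Interface

Orientations are given as a unit quaternion [w, x, y, z].
In Python, from workcell import arm gives the robot as it stands.
- The arm moves only by the tool carry_out, never from a script. Its argument "rows" is one flat list of numbers, 7 for each row, row after row: the shift along the world's x, y, z as a fraction of full scale, then the turn, a rotation vector about the world's x, y, z as a fraction of full scale, then the opening, from -1 (shut) to 1 (fully open). In form: [tx, ty, tz, ax, ay, az, fingers, tx, ty, tz, ax, ay, az, fingers, ...]. A call has 1 to 12 rows; each row shifts and turns the commanded pose from where the row before left it; what a row does not reach is not made up. Full scale, the value 1, is 3 cm for a shift and pi/2 rad for a turn. A row lasts 1/12 s, in which the tool goes at most 41.7 mm and 7.16 degrees, less where a joint would pass 70% of its speed; a pose out of reach is approached as far as the arm can. A call with a number of a shift or a turn outside -1 to 1 is refused whole. A call with a gripper value outside its range is refused whole. The fingers move at their own pace and stop on an object; "squeeze" is the grip in N (left out, the last holds). Time passes only in rows, so rows that do not move let the fingers close. It gives the time, the measured TCP pose, the force, the opening and the grip force at its end, in the units of the state.
- arm.read_state(): the state, without advancing time (a new reading comes with each control period).
- arm.grab_frame(name): name is "scene" or "side" or "wrist"; returns the picture (480x640x3 uint8, red, green, blue); there is no depth.
- arm.camera_params(name): a dict with "fx", "fy", "cx", "cy" (pixels), "rvec" (rotation vector, rad) and "tvec" (3), from world to camera coordinates, as OpenCV has them. Camera axes: x right, y down, z forward; pixel columns grow to the right and rows downward; lengths in m; the calibration is good to about 2 mm. A picture is of the moment at which its call begins: read the wrist's pose just before it. camera_params takes no time and is no camera call; for the wrist camera it gives the pose at the moment of the call.
- arm.finish_job(): hands the job in; it is judged then, once.
The state is a dict: "clock": time; "joint_positions": joint angles; "joint_vel": joint speeds; "tau": joint torques, N m; "tool_pos": TCP position; "ee_rot": TCP orientation; "ft_force": force on the tool from outside, world axes, zero at the start; "torque": the same for the moment, N m; "finger_gap": finger opening in m; "grip_force": force on a finger pad.
Only numpy, scipy, OpenCV 4.12 (cv2) and the standard library are available. Lean on these libraries where they do the work, as an engineer would, in place of code of your own. Each camera call takes 0.05 s, during which the arm holds its last target. There are 200 camera calls.

## Task

Push the plain aluminium plate down the sloping cork bay until its edge lies flush against the steel gate. Then slide the brass grid plate off the raised cork step onto the aluminium plate and down against the gate too, so that it lies flat on top, square to the gate and roughly centred across the plate, both edges touching the gate. Leave the disc, the lead brick and the step wedge where they are.

Things in the scene. Friction and masses are not known exactly. Their poses are not given: they have to be found in the camera images.
- rest: Fixed cork shelf sloping 12 degrees down to the robot, 266 x 346 mm. Origin: on the low cork, at the gate's inner face, half-way across the bay. x points up the slope away from the gate, y across (robot's left), z square to the cork. Low bay: x 0 to 260 mm, y -70 to 70, top z = 0 (50 mm above the table at the gate); a 31 mm high wooden wall closes it at y = -70.
- step (a point): Point on top of the shelf's raised cork step, on the edge beside the bay, 130 mm up from the gate; axes as the shelf's. The step spans y = 70 to 260 mm of the shelf, over its whole length, and its flat top is at z = 14 mm of the shelf, 2 mm above the top of the aluminium plate.
- gate (a point): Middle of the top edge of the shut steel gate along the shelf's low edge (nearest the robot), at its inner face; axes as the shelf's. The gate does not move here; it spans the whole width, its inner face is x = 0 of the shelf, square to the cork, and rises 60 mm above the low cork plus a 4 mm rolled edge.
- plate_center (a point): Centre of the plain aluminium plate, loose on the low cork of the bay up from the gate: 120 mm along its x (up the slope), 110 mm along its y, 12 mm thick (z), about 0.4 kg. Friction keeps it from sliding by itself. When home its centre is 60 mm from the gate (x = 60 mm in the shelf's axes), z = 6 mm.
- grid_center (a point): Centre of the brass grid plate (a brass frame with bars), loose on the raised cork step: 100 mm along its x (up the slope), 88 mm along its y, 12 mm thick (z), about 0.3 kg. Friction keeps it from sliding by itself. When home its centre is 50 mm from the gate, about y of the aluminium plate's centre, z = 18 mm in the shelf's axes.
- disc: Bystander: orange acrylic marker disc, 60 mm across, 10 mm thick, lying on the upper part of the raised step. Origin at the centre of its underside.
- brick: Bystander: dull lead brick 100 x 50 x 50 mm on the table beside the shelf. Origin at the centre of its underside.
- wedge: Bystander: aluminium step wedge 132 x 50 mm, 6 to 36 mm high in six steps, on the table beside the shelf. Origin at the centre of its underside.
There are look-alikes about, which are no part of the job. Of the things shaped like the part that bears plate_center, the aluminium one is meant.

How it is judged:
By the outcome, as a careful person would: the job done as asked, in the order asked, and still so for the second after the job is handed in, with the robot touching nothing.
It also fails if it takes over 64 s, if anything falls off the work surface, if the arm or the gripper's body presses on something with over 40 N, if the wrist force passes 120 N, or if a joint passes its speed limit or range.

## Working session

There is one attempt and no reset: what is moved stays moved. The work goes in short steps, Python scripts to look and compute and a tool call to move; the robot and the scene stay as the last step left them, time stands still between calls to the robot, and variables do not carry over. Pictures are saved under pics/ and viewed, at most 10 in all, crops included, and the job is handed in when it is done.

Besides the shell and the picture viewer there is one more tool, called as name(argument=value, ...) on one line, values as JSON. carry_out: Moves the arm, as the interface text tells. Shift numbers are shares of 3 cm and turn numbers shares of pi/2 rad, none past 1 either way. Its arguments: {"type":"object","properties":{"rows":{"type":"array"},"squeeze":{"type":"number"}},"required":["rows"]}

```bash
mkdir -p pics
cat > h.py <<'E'
import numpy as np, cv2
from workcell import arm
def snap(n,f):
    p=arm.camera_params(n); im=arm.grab_frame(n); cv2.imwrite(f'pics/{f}.png',im[:,:,::-1]); return im,p
def KRt(p):
    K=np.array([[p['fx'],0,p['cx']],[0,p['fy'],p['cy']],[0,0,1.]]); return K,cv2.Rodrigues(np.array(p['rvec'],float))[0],np.array(p['tvec'],float).ravel()
def ray(p,uv):
    K,R,t=KRt(p); d=R.T@np.linalg.solve(K,[uv[0],uv[1],1.]); return -R.T@t,d
def hit(p,uv,n,c): # plane n.x=c
    o,d=ray(p,uv); return o+d*(c-n@o)/(n@d)
def proj(p,X):
    K,R,t=KRt(p); return cv2.projectPoints(np.array(X,float).reshape(-1,1,3),np.array(p['rvec'],float),t,K,None)[0].reshape(-1,2)
E
python3 - <<'E'
from h import *
a,p=snap('scene','scene0');b,q=snap('side','side0')
print(p,q); print(arm.read_state())
E
```

```text
{'fx': 508.36730528985413, 'fy': 508.36730528985413, 'cx': 318.61830312789226, 'cy': 242.50139323931705, 'rvec': array([ 0.68077449,  2.49475984, -1.28588496]), 'tvec': array([ 0.50358933, -0.0762779 ,  1.37566342])} {'fx': 441.99746792736187, 'fy': 441.99746792736187, 'cx': 318.75647359232875, 'cy': 233.73226319885683, 'rvec': array([ 2.24361554, -0.57469314,  0.27038112]), 'tvec': array([-0.47756337,  0.24568454,  0.90322652])}
{'clock': 0.1, 'joint_positions': array([ 1.26120946e+00,  1.16403301e-01,  1.44220814e+00, -2.95160932e-05,
        1.58402040e+00, -3.78205374e-02]), 'joint_vel': array([-6.33029758e-04, -8.67782311e-05, -1.69052600e-03,  1.16907761e-03,
       -1.84951610e-03,  3.64887316e-04]), 'tau': array([ 2.67633164e-03, -7.22900677e+01, -6.23868084e+01,  7.82346376e-02,
        2.26622878e-02, -5.59587193e-05]), 'tool_pos': array([0.18116303, 0.65003009, 0.21799642]), 'ee_rot': array([-7.52670784e-05,  1.35465557e-01,  9.90781920e-01, -5.14323332e-04]), 'ft_force': array([ 0.17343077, -0.37018249, -0.55275566]), 'torque': array([ 4.87228968e-02,  9.01722535e-05, -8.41444354e-03]), 'grip_force': 0.0, 'finger_gap': 0.09304390737111322}
```

View pics/scene0.png

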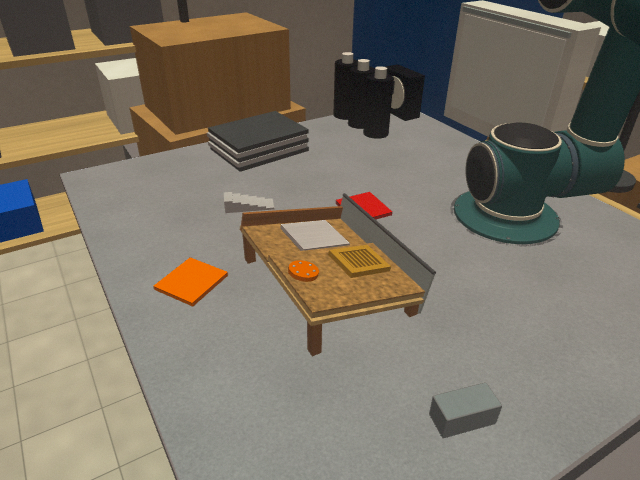

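View pics/side0.png

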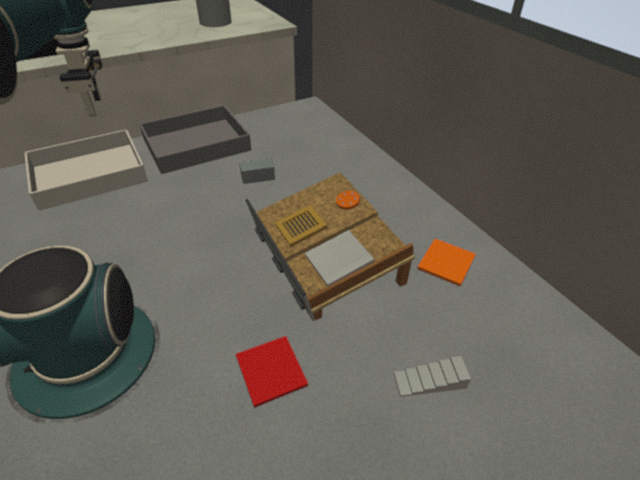

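Scene picture: shelf at about (335,265), with the aluminium plate at (315,235), the brass grid at (360,260) and the disc at (303,270). Side picture: plate at (340,257), grid at (300,226).
Look-alikes for the plate, in side pixels: aluminium in the bay (340,257), orange on the table (447,262), red on the table (271,370). I choose the one in the bay and will check it in a close crop.

Run:
```python
import cv2
a=cv2.imread('pics/side0.png')[165:325,235:425]; cv2.imwrite('pics/sidec.png',cv2.resize(a,None,fx=3.7,fy=3.7,interpolation=cv2.INTER_CUBIC))
a=cv2.imread('pics/scene0.png')[185:335,235:440]; cv2.imwrite('pics/scenec.png',cv2.resize(a,None,fx=3.8,fy=3.8,interpolation=cv2.INTER_CUBIC))
```

```text
(no output)
```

View pics/sidec.png

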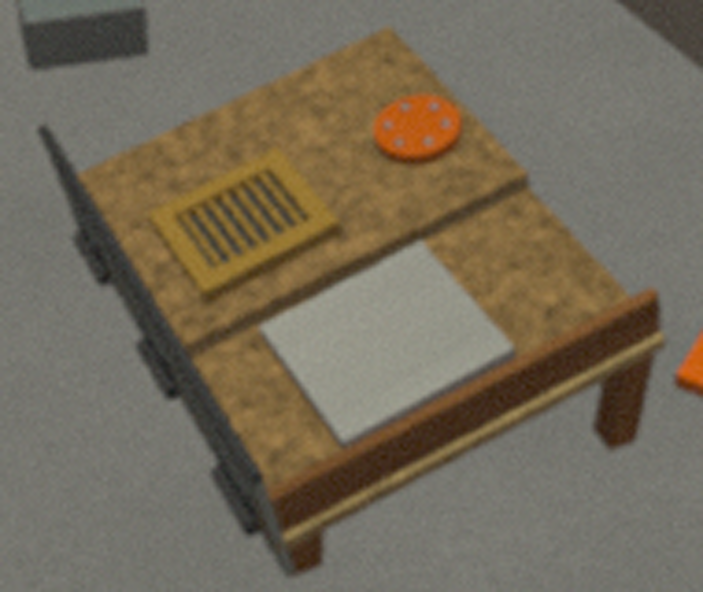

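View pics/scenec.png

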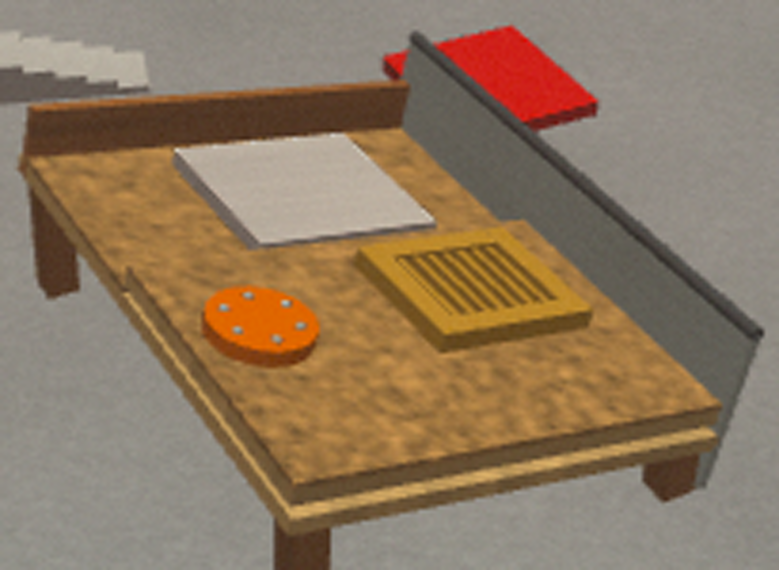

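Side crop: the plain grey plate lies in the bay with corners (262,327), (345,443), (513,348) and (425,240), so the choice is confirmed. The grid's top corners are (155,218), (207,290), (340,222) and (280,152). The scene crop agrees.

```bash
cat > fit.py <<'E'
from h import *
from scipy.optimize import least_squares
p=arm.camera_params('scene');q=arm.camera_params('side')
S=lambda c:np.array(c)/3.7+[235,165]-.36
C=lambda c:np.array(c)/3.8+[235,185]-.36
obs=[(q,S((527,180)),(260,70,14)),(q,S((390,28)),(260,260,14)),
(p,C((295,483)),(260,260,14)),(p,C((718,407)),(0,260,14)),(p,C((128,270)),(260,70,14)),(p,C((406,128)),(0,-70,0)),(p,C((28,158)),(260,-70,0))]
def T(v):
    c,s=np.cos(v[2]),np.sin(v[2]); t=np.radians(12)
    R=np.array([[c,-s,0],[s,c,0],[0,0,1]])@np.array([[np.cos(t),0,-np.sin(t)],[0,1,0],[np.sin(t),0,np.cos(t)]])
    return R,np.array([v[0],v[1],.05])
def f(v):
    R,t=T(v); return np.concatenate([proj(k,R@(np.array(X)/1e3)+t)[0]-uv for k,uv,X in obs])
if __name__=='__main__':
    r=least_squares(f,[.5,-.1,0],loss='soft_l1'); print(r.x,np.round(r.fun if 0 else f(r.x).reshape(-1,2),1))
    np.save('shelf.npy',r.x)
    R,t=T(r.x)
    def loc(k,uv,z):
        n=R[:,2]; return 1e3*(R.T@(hit(k,uv,n,n@t+z)-t))
    for nm,k,pts,z in [('plate side',q,[S(x) for x in((262,327),(345,443),(513,348),(425,240))],.012),('plate scene',p,[C(x) for x in((433,222),(342,134),(175,150),(258,244))],.012),
      ('grid side',q,[S(x) for x in((155,218),(207,290),(340,222),(280,152))],.026),('grid scene',p,[C(x) for x in((590,315),(522,222),(357,253),(443,348))],.026),('disc',p,[C((261,322))],.024)]:
        L=np.array([loc(k,u,z)[:2] for u in pts]); print(nm,L.round(0).tolist(),L.mean(0).round(1))
E
python3 fit.py
```

```text
[ 0.44339331 -0.07019677 -0.05141082] [[-0.4 -2.4]
 [-0.2 -1.1]
 [-0.9  0. ]
 [ 1.1 -0.2]
 [-0.2 -1.8]
 [-0.8 -0.1]
 [ 0.2 -0.5]]
plate side [[57.0, 53.0], [59.0, -56.0], [177.0, -51.0], [177.0, 57.0]] [117.3   0.8]
plate scene [[59.0, 59.0], [61.0, -48.0], [179.0, -44.0], [177.0, 62.0]] [119.1   7.3]
grid side [[34.0, 169.0], [38.0, 89.0], [134.0, 91.0], [131.0, 175.0]] [ 84.3 131.1]
grid scene [[37.0, 184.0], [19.0, 89.0], [138.0, 101.0], [139.0, 193.0]] [ 83.1 141.9]
disc [[222.0, 149.0]] [221.8 149.3]
```

```bash
cat > go.py <<'E'
import sys
from h import *; from fit import T
from scipy.spatial.transform import Rotation as Ro
v=np.load('shelf.npy'); R,t=T(v)
def go(x,y,z,yaw=0.,relrot=True):
    s=arm.read_state(); P=s['tool_pos']; w=s['ee_rot']; Rt=Ro.from_quat([w[1],w[2],w[3],w[0]])
    L=1e3*R.T@(P-t); print('clock',round(s['clock'],2),'tool shelf',L.round(1),'F shelf',(R.T@s['ft_force']).round(1),'gap',round(s['finger_gap'],3))
    d=(R@(np.array([x,y,z])/1e3)+t-P)/.03
    M=R@Ro.from_euler('z',yaw,degrees=True).as_matrix()@np.diag([-1,1,-1.])
    best=min([(Ro.from_matrix(M@np.diag([k,k,1.]))*Rt.inv()).as_rotvec() for k in(1,-1)],key=np.linalg.norm)/(np.pi/2)
    print('shift units total',d.round(2),'turn units total',best.round(3),'rows>=',int(np.ceil(max(abs(d).max(),np.linalg.norm(best)/.0796))))
    print('joints',s['joint_positions'].round(2)); print('unit shelf axes (world, per mm): x',(R[:,0]/30).round(4),'y',(R[:,1]/30).round(4),'z',(R[:,2]/30).round(4))
if __name__=='__main__': go(*map(float,sys.argv[1:]))
E
python3 go.py 130 60 200
```

```text
clock 0.1 tool shelf [-257.4  705.8  226.5] F shelf [ 0.1 -0.4 -0.6] gap 0.093
shift units total [ 11.69 -22.16   1.82] turn units total [-0.021 -0.132  0.14 ] rows>= 23
joints [ 1.26  0.12  1.44 -0.    1.58 -0.04]
unit shelf axes (world, per mm): x [ 0.0326 -0.0017  0.0069] y [0.0017 0.0333 0.    ] z [-0.0069  0.0004  0.0326]
```

carry_out(rows=[0.49,-0.92,0.08,-0.001,-0.0055,0.006,0.2,0.49,-0.92,0.08,-0.001,-0.0055,0.006,0.2,0.49,-0.92,0.08,-0.001,-0.0055,0.006,0.2,0.49,-0.92,0.08,-0.001,-0.0055,0.006,0.2,0.49,-0.92,0.08,-0.001,-0.0055,0.006,0.2,0.49,-0.92,0.08,-0.001,-0.0055,0.006,0.2,0.49,-0.92,0.08,-0.001,-0.0055,0.006,0.2,0.49,-0.92,0.08,-0.001,-0.0055,0.006,0.2,0.49,-0.92,0.08,-0.001,-0.0055,0.006,0.2,0.49,-0.92,0.08,-0.001,-0.0055,0.006,0.2,0.49,-0.92,0.08,-0.001,-0.0055,0.006,0.2,0.49,-0.92,0.08,-0.001,-0.0055,0.006,0.2])

```text
clock: 1.1
tool_pos: [0.3579, 0.3176, 0.2473]
ee_rot: [0.053, 0.079, 0.995, -0.002]
ft_force: [0.4, 0.6, -0.4]
finger_gap: 0.0558
grip_force: 0.0
```

carry_out(rows=[0.49,-0.92,0.08,-0.001,-0.0055,0.006,0.2,0.49,-0.92,0.08,-0.001,-0.0055,0.006,0.2,0.49,-0.92,0.08,-0.001,-0.0055,0.006,0.2,0.49,-0.92,0.08,-0.001,-0.0055,0.006,0.2,0.49,-0.92,0.08,-0.001,-0.0055,0.006,0.2,0.49,-0.92,0.08,-0.001,-0.0055,0.006,0.2,0.49,-0.92,0.08,-0.001,-0.0055,0.006,0.2,0.49,-0.92,0.08,-0.001,-0.0055,0.006,0.2,0.49,-0.92,0.08,-0.001,-0.0055,0.006,0.2,0.49,-0.92,0.08,-0.001,-0.0055,0.006,0.2,0.49,-0.92,0.08,-0.001,-0.0055,0.006,0.2,0.49,-0.92,0.08,-0.001,-0.0055,0.006,0.2,0,0,0,0,0,0,0.2,0,0,0,0,0,0,0.2])

```text
invalid input at $.rows: expected 1 to 12 rows
```

```bash
python3 go.py 130 60 200; python3 -c "
from h import *
snap('wrist','w0')"
```

```text
clock 1.1 tool shelf [-62.  382.9 214.9] F shelf [ 0.3  0.7 -0.4] gap 0.056
shift units total [  5.8  -11.08   0.84] turn units total [-0.009 -0.066  0.067] rows>= 12
joints [ 0.72 -0.37  1.84 -0.08  1.6  -0.7 ]
unit shelf axes (world, per mm): x [ 0.0326 -0.0017  0.0069] y [0.0017 0.0333 0.    ] z [-0.0069  0.0004  0.0326]
```

View pics/w0.png

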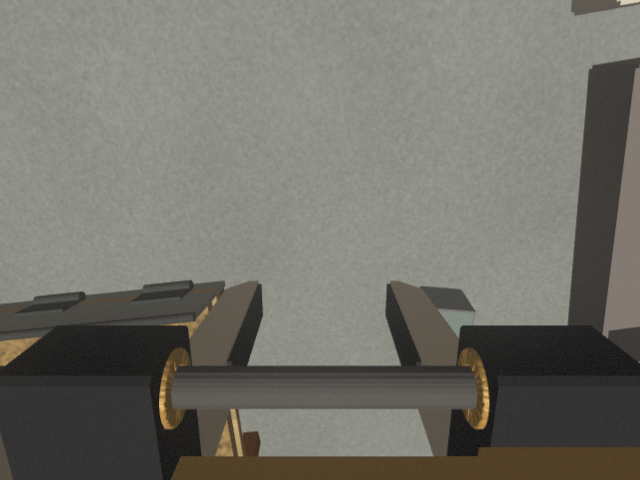

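The wrist picture shows the gate's left end at (225,290). The camera sits on the robot side of the tool, so I have to stand further up the slope to see the plates.

```bash
python3 go.py 250 60 200
```

```text
clock 1.15 tool shelf [-59.8 379.8 215.3] F shelf [2.2 0.5 1.8] gap 0.056
shift units total [  9.65 -11.17   1.65] turn units total [-0.009 -0.064  0.068] rows>= 12
joints [ 0.72 -0.38  1.84 -0.08  1.6  -0.7 ]
unit shelf axes (world, per mm): x [ 0.0326 -0.0017  0.0069] y [0.0017 0.0333 0.    ] z [-0.0069  0.0004  0.0326]
```

carry_out(rows=[0.8,-0.93,0.13,-0.001,-0.0053,0.0057,0.2,0.8,-0.93,0.13,-0.001,-0.0053,0.0057,0.2,0.8,-0.93,0.13,-0.001,-0.0053,0.0057,0.2,0.8,-0.93,0.13,-0.001,-0.0053,0.0057,0.2,0.8,-0.93,0.13,-0.001,-0.0053,0.0057,0.2,0.8,-0.93,0.13,-0.001,-0.0053,0.0057,0.2,0.8,-0.93,0.13,-0.001,-0.0053,0.0057,0.2,0.8,-0.93,0.13,-0.001,-0.0053,0.0057,0.2,0.8,-0.93,0.13,-0.001,-0.0053,0.0057,0.2,0.8,-0.93,0.13,-0.001,-0.0053,0.0057,0.2,0.8,-0.93,0.13,-0.001,-0.0053,0.0057,0.2,0.8,-0.93,0.13,-0.001,-0.0053,0.0057,0.2])

```text
clock: 2.15
tool_pos: [0.6465, -0.0175, 0.2941]
ee_rot: [0.103, 0.025, 0.994, -0.005]
ft_force: [0.2, 0.9, -0.2]
finger_gap: 0.0557
grip_force: 0.0
```

carry_out(rows=[0,0,0,0,0,0,0.2,0,0,0,0,0,0,0.2])

```text
clock: 2.32
tool_pos: [0.6461, -0.0171, 0.2932]
ee_rot: [0.102, 0.026, 0.994, -0.005]
ft_force: [0.2, -0.0, -0.3]
finger_gap: 0.0558
grip_force: 0.0
```

```bash
python3 go.py 250 60 200; python3 -c "
from h import *
im,p=snap('wrist','w1'); np.save('w1.npy',p,allow_pickle=True)"
```

```text
clock 2.32 tool shelf [245.9  63.4 196.4] F shelf [ 0.1 -0.  -0.3] gap 0.056
shift units total [ 0.1  -0.12  0.15] turn units total [ 0.003 -0.003  0.001] rows>= 1
joints [-0.07 -0.09  1.54 -0.    1.49 -1.58]
unit shelf axes (world, per mm): x [ 0.0326 -0.0017  0.0069] y [0.0017 0.0333 0.    ] z [-0.0069  0.0004  0.0326]
```

View pics/w1.png

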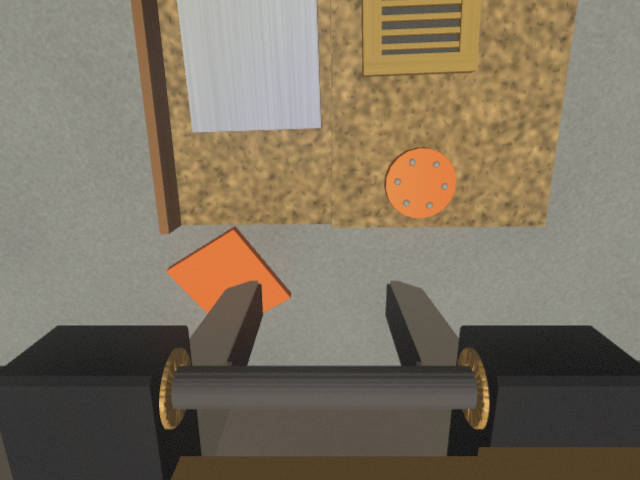

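Wrist picture: plate upper edge from (192,132) to (321,127), grid upper edge from (364,75) to (479,70), step corners at (332,227) and (546,222). I'll refine the shelf pose with these.

```bash
cat > fit2.py <<'E'
from fit import *
w=np.load('w1.npy',allow_pickle=True).item()
obs+=3*[(w,np.array(u,float),X) for u,X in [((332,227),(260,70,14)),((546,222),(260,260,14)),((179,225),(260,-70,0)),((331,0),None)] if X]
r=least_squares(f,np.load('shelf.npy'),loss='soft_l1'); print(r.x,f(r.x).reshape(-1,2)[:10].round(1)); np.save('shelf.npy',r.x)
R,t=T(r.x); n=R[:,2]
for nm,z,pts in [('plate up edge + sides at top of img',.012,[(192,132),(321,127),(178,0),(317,0)]),('grid',.026,[(364,75),(479,70),(363,0),(482,0)]),('stepedge',.014,[(331,2)]),('disc',.024,[(421,183)])]:
    print(nm,[(1e3*R.T@(hit(w,u,n,n@t+z)-t))[:2].round(1).tolist() for u in pts])
E
python3 fit2.py; python3 go.py 194 5 6
```

```text
[ 0.44358099 -0.07500552 -0.033859  ] [[-0.6 -2.2]
 [-1.5 -0.6]
 [ 1.2 -0.9]
 [ 1.3 -2.3]
 [ 0.1 -2.1]
 [-2.3 -0.9]
 [-0.5 -0.4]
 [-0.3 -0.7]
 [-0.6  0.8]
 [ 2.5 -0. ]]
plate up edge + sides at top of img [[176.1, -47.1], [174.1, 62.2], [76.6, -47.2], [78.9, 61.1]]
grid [[135.4, 96.8], [133.6, 186.0], [83.3, 95.6], [85.1, 184.0]]
stepedge [[81.0, 71.9]]
disc [[221.1, 145.7]]
clock 2.37 tool shelf [246.1  65.7 196.6] F shelf [ 0.3  0.3 -0. ] gap 0.056
shift units total [-0.45 -2.01 -6.58] turn units total [ 0.003 -0.003  0.012] rows>= 7
joints [-0.06 -0.09  1.54 -0.    1.49 -1.58]
unit shelf axes (world, per mm): x [ 0.0326 -0.0011  0.0069] y [0.0011 0.0333 0.    ] z [-0.0069  0.0002  0.0326]
```

carry_out(rows=[-0.05,-0.34,-0.75,0,0,0.002,0.2,-0.05,-0.34,-0.75,0,0,0.002,0.2,-0.05,-0.34,-0.75,0,0,0.002,0.2,-0.05,-0.34,-0.75,0,0,0.002,0.2,-0.05,-0.34,-0.75,0,0,0.002,0.2,-0.05,-0.31,-0.75,0,0,0.002,0.2,-0.05,0,-0.75,0,0,0,0.2,-0.05,0,-0.75,0,0,0,0.2,-0.05,0,-0.5,0,0,0,0.2,0,0,0,0,0,0,0.2])

```text
clock: 3.2
tool_pos: [0.63, -0.0746, 0.0957]
ee_rot: [0.101, 0.015, 0.995, -0.003]
ft_force: [-0.9, 0.1, -1.2]
finger_gap: 0.0558
grip_force: 0.0
```

```bash
python3 go.py 128 5 5
```

```text
clock 3.2 tool shelf [191.7   6.7   5.9] F shelf [-1.1  0.1 -0.9] gap 0.056
shift units total [-2.07  0.01 -0.47] turn units total [ 0.002 -0.005 -0.002] rows>= 3
joints [-0.17 -0.04  1.81  0.03  1.17 -1.72]
unit shelf axes (world, per mm): x [ 0.0326 -0.0011  0.0069] y [0.0011 0.0333 0.    ] z [-0.0069  0.0002  0.0326]
```

carry_out(rows=[-0.16,0.005,-0.035,0,0,0,0.2,-0.16,0.005,-0.035,0,0,0,0.2,-0.16,0.005,-0.035,0,0,0,0.2,-0.16,0.005,-0.035,0,0,0,0.2,-0.16,0.005,-0.035,0,0,0,0.2,-0.16,0.005,-0.035,0,0,0,0.2,-0.16,0.005,-0.035,0,0,0,0.2,-0.16,0.005,-0.035,0,0,0,0.2,-0.16,0.005,-0.035,0,0,0,0.2,-0.16,0.005,-0.035,0,0,0,0.2,-0.16,0.005,-0.035,0,0,0,0.2])

```text
clock: 4.12
tool_pos: [0.5797, -0.0746, 0.089]
ee_rot: [0.104, 0.016, 0.994, -0.004]
ft_force: [3.7, -0.2, 5.4]
finger_gap: 0.0555
grip_force: 2.5
```

```bash
python3 go.py 128 5 5
```

```text
clock 4.12 tool shelf [141.2   5.    9.9] F shelf [ 4.7 -0.1  4.5] gap 0.056
shift units total [-0.4   0.01 -0.25] turn units total [ 0.003 -0.    -0.001] rows>= 1
joints [-0.19 -0.15  1.93  0.03  1.16 -1.73]
unit shelf axes (world, per mm): x [ 0.0326 -0.0011  0.0069] y [0.0011 0.0333 0.    ] z [-0.0069  0.0002  0.0326]
```

```bash
python3 -c "
from h import *
im,p=snap('side','s1'); cv2.imwrite('pics/s1c.png',cv2.resize(im[165:325,235:425,::-1],None,fx=3.7,fy=3.7,interpolation=cv2.INTER_CUBIC))"; python3 go.py 128 5 5
```

```text
clock 4.17 tool shelf [140.2   5.1   9.5] F shelf [3.2 0.8 3.9] gap 0.056
shift units total [-0.37  0.01 -0.23] turn units total [ 0.003 -0.001 -0.001] rows>= 1
joints [-0.19 -0.15  1.93  0.03  1.16 -1.73]
unit shelf axes (world, per mm): x [ 0.0326 -0.0011  0.0069] y [0.0011 0.0333 0.    ] z [-0.0069  0.0002  0.0326]
```

View pics/s1c.png

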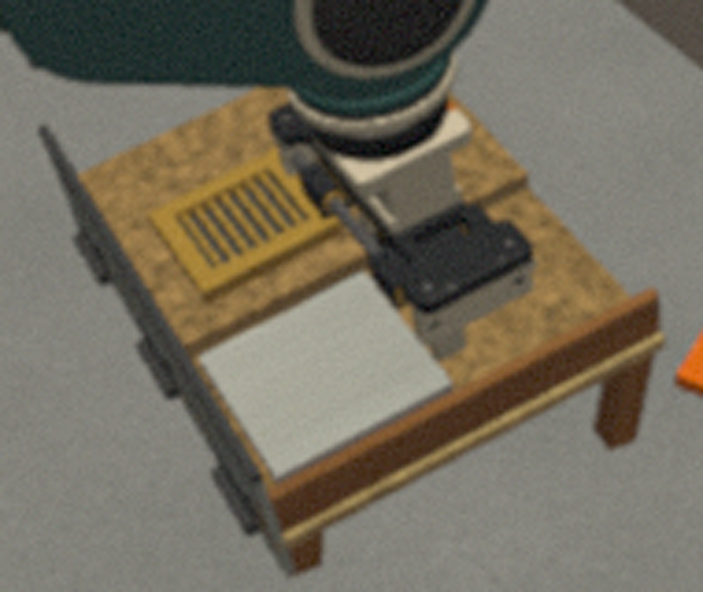

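The plate has moved nearly to the gate and its upper corners are now at (365,272) and (450,385). I'll measure the remaining gap.

```bash
cat >> fit.py <<'E'
def loc(k,uv,z):
    R,t=T(np.load('shelf.npy')); n=R[:,2]; return (1e3*(R.T@(hit(k,uv,n,n@t+z)-t)))[:2].round(1)
E
python3 -c "
from fit import *
for u in [(262,327),(345,443),(513,348),(425,240)]: print('before',loc(q,S(u),.012))
for u in [(200,357),(277,475),(450,385),(365,272)]: print('now',loc(q,S(u),.012))"; python3 go.py 132 5 5
```

```text
before [57.  56.7]
before [ 58.2 -52. ]
before [175.4 -49.1]
before [177.1  58.9]
now [13.9 58.2]
now [ 14.5 -49.1]
now [130.2 -51.1]
now [132.2  58.1]
clock 4.17 tool shelf [140.2   5.1   9.5] F shelf [3.2 0.8 3.9] gap 0.056
shift units total [-0.24  0.01 -0.2 ] turn units total [ 0.003 -0.001 -0.001] rows>= 1
joints [-0.19 -0.15  1.93  0.03  1.16 -1.73]
unit shelf axes (world, per mm): x [ 0.0326 -0.0011  0.0069] y [0.0011 0.0333 0.    ] z [-0.0069  0.0002  0.0326]
```

carry_out(rows=[-0.08,0.002,-0.015,0,0,0,0.2,-0.08,0.002,-0.015,0,0,0,0.2,-0.08,0.002,-0.015,0,0,0,0.2,-0.08,0.002,-0.015,0,0,0,0.2])

```text
clock: 4.5
tool_pos: [0.57, -0.0743, 0.0866]
ee_rot: [0.104, 0.016, 0.994, -0.004]
ft_force: [3.4, -0.2, 4.8]
finger_gap: 0.0559
grip_force: 2.5
```

```bash
python3 go.py 126 5 5
```

```text
clock 4.5 tool shelf [131.2   5.    9.5] F shelf [ 4.3 -0.   4. ] gap 0.056
shift units total [-0.14  0.   -0.18] turn units total [ 0.003 -0.001 -0.001] rows>= 1
joints [-0.19 -0.17  1.95  0.03  1.16 -1.74]
unit shelf axes (world, per mm): x [ 0.0326 -0.0011  0.0069] y [0.0011 0.0333 0.    ] z [-0.0069  0.0002  0.0326]
```

carry_out(rows=[-0.06,0.002,-0.012,0,0,0,0.2,-0.06,0.002,-0.012,0,0,0,0.2,-0.05,0.002,-0.01,0,0,0,0.2])

```text
clock: 4.75
tool_pos: [0.5671, -0.0749, 0.087]
ee_rot: [0.107, 0.016, 0.994, -0.005]
ft_force: [26.4, -8.9, 4.2]
finger_gap: 0.0559
grip_force: 13.8
```

carry_out(rows=[-0.05,0.002,-0.01,0,0,0,0.2,0,0,0,0,0,0,0.2])

```text
clock: 4.92
tool_pos: [0.5668, -0.0751, 0.0878]
ee_rot: [0.108, 0.016, 0.994, -0.005]
ft_force: [28.8, -7.7, 4.3]
finger_gap: 0.0553
grip_force: 14.5
```

```bash
python3 go.py 126 5 5
```

```text
clock 4.92 tool shelf [128.3   4.1  11.4] F shelf [29.3 -6.7 -1.8] gap 0.055
shift units total [-0.03  0.03 -0.22] turn units total [ 0.004  0.005 -0.001] rows>= 1
joints [-0.19 -0.19  1.96  0.03  1.15 -1.74]
unit shelf axes (world, per mm): x [ 0.0326 -0.0011  0.0069] y [0.0011 0.0333 0.    ] z [-0.0069  0.0002  0.0326]
```

The plate is against the gate: 29 N with the tool at x=128, as expected. Now I back off and lift.

carry_out(rows=[0.2,-0.007,0.04,0,0,0,0.2,0.3,-0.01,0.06,0,0,0,0.2,-0.1,0,0.7,0,0,0,-0.1,-0.1,0,0.7,0,0,0,-0.1,-0.1,0,0.7,0,0,0,-0.1,-0.1,0,0.7,0,0,0,-0.1,0,0,0,0,0,0,-0.1])

```text
clock: 5.5
tool_pos: [0.5669, -0.0746, 0.1756]
ee_rot: [0.105, 0.016, 0.994, -0.004]
ft_force: [0.1, 0.3, 1.6]
finger_gap: 0.0417
grip_force: 0.0
```

```bash
python3 go.py 84 206 75 -85; python3 -c "
from h import *
snap('side','s2')"
```

```text
clock 5.5 tool shelf [146.7   4.6  97.3] F shelf [0.4 0.3 1.5] gap 0.042
shift units total [-1.66  6.77 -1.16] turn units total [ 0.199 -0.009 -0.925] rows>= 12
joints [-0.19 -0.23  1.86  0.03  1.31 -1.73]
unit shelf axes (world, per mm): x [ 0.0326 -0.0011  0.0069] y [0.0011 0.0333 0.    ] z [-0.0069  0.0002  0.0326]
```

carry_out(rows=[-0.14,0.56,-0.05,0.0166,-0.0008,-0.077,-0.1,-0.14,0.56,-0.05,0.0166,-0.0008,-0.077,-0.1,-0.14,0.56,-0.05,0.0166,-0.0008,-0.077,-0.1,-0.14,0.56,-0.05,0.0166,-0.0008,-0.077,-0.1,-0.14,0.56,-0.05,0.0166,-0.0008,-0.077,-0.1,-0.14,0.56,-0.05,0.0166,-0.0008,-0.077,-0.1,-0.14,0.56,-0.05,0.0166,-0.0008,-0.077,-0.1,-0.14,0.56,-0.05,0.0166,-0.0008,-0.077,-0.1,-0.14,0.56,-0.05,0.0166,-0.0008,-0.077,-0.1,-0.14,0.56,-0.05,0.0166,-0.0008,-0.077,-0.1,-0.14,0.56,-0.05,0.0166,-0.0008,-0.077,-0.1,-0.14,0.56,-0.05,0.0166,-0.0008,-0.077,-0.1])

```text
clock: 6.55
tool_pos: [0.515, 0.1279, 0.1519]
ee_rot: [0.077, 0.686, 0.72, 0.07]
ft_force: [-0.7, -0.4, -0.6]
finger_gap: 0.0418
grip_force: 0.0
```

```bash
python3 go.py 84 208 50 -90
```

```text
clock 6.55 tool shelf [ 84.3 205.2  86.3] F shelf [-0.8 -0.5 -0.5] gap 0.042
shift units total [ 0.25  0.08 -1.18] turn units total [ 0.009 -0.001 -0.052] rows>= 2
joints [ 0.22 -0.32  1.96 -0.05  1.3   0.18]
unit shelf axes (world, per mm): x [ 0.0326 -0.0011  0.0069] y [0.0011 0.0333 0.    ] z [-0.0069  0.0002  0.0326]
```

carry_out(rows=[0.115,0.02,-0.54,0.002,0,-0.013,-0.1,0.115,0.02,-0.54,0.002,0,-0.013,-0.1,0.115,0.02,-0.54,0.002,0,-0.013,-0.1,0.115,0.02,-0.53,0.002,0,-0.013,-0.1,0,0,0,0,0,0,-0.1])

```text
clock: 6.97
tool_pos: [0.5279, 0.1293, 0.0843]
ee_rot: [0.075, 0.713, 0.693, 0.069]
ft_force: [0.0, 0.3, -0.9]
finger_gap: 0.0419
grip_force: 0.0
```

```bash
python3 go.py 84 58 20 -90
```

```text
clock 6.97 tool shelf [ 82.8 207.   17.5] F shelf [-0.2  0.3 -0.9] gap 0.042
shift units total [-0.15 -4.97  0.09] turn units total [ 0.003 -0.004 -0.003] rows>= 5
joints [ 0.22 -0.23  2.01 -0.06  1.17  0.27]
unit shelf axes (world, per mm): x [ 0.0326 -0.0011  0.0069] y [0.0011 0.0333 0.    ] z [-0.0069  0.0002  0.0326]
```

carry_out(rows=[-0.007,-0.2,0,0,0,0,-0.1,-0.007,-0.2,0,0,0,0,-0.1,-0.007,-0.2,0,0,0,0,-0.1,-0.007,-0.2,0,0,0,0,-0.1,-0.007,-0.2,0,0,0,0,-0.1,-0.007,-0.2,0,0,0,0,-0.1,-0.007,-0.2,0,0,0,0,-0.1,-0.007,-0.2,0,0,0,0,-0.1,-0.007,-0.2,0,0,0,0,-0.1,-0.007,-0.2,0,0,0,0,-0.1,-0.007,-0.2,0,0,0,0,-0.1])

```text
clock: 7.88
tool_pos: [0.5272, 0.063, 0.0891]
ee_rot: [0.076, 0.713, 0.693, 0.072]
ft_force: [-0.7, 4.6, 3.5]
finger_gap: 0.042
grip_force: 2.0
```

```bash
python3 go.py 84 56.5 18 -90;  python3 -c "
from h import *
im,p=snap('side','s3'); cv2.imwrite('pics/s3c.png',cv2.resize(im[165:325,235:425,::-1],None,fx=3.7,fy=3.7,interpolation=cv2.INTER_CUBIC))"
```

```text
clock 7.88 tool shelf [ 85.3 140.7  21.8] F shelf [-0.1  4.6  3.6] gap 0.042
shift units total [-0.11 -2.81 -0.13] turn units total [ 0.002  0.001 -0.004] rows>= 3
joints [ 0.09 -0.28  2.04 -0.03  1.18  0.12]
unit shelf axes (world, per mm): x [ 0.0326 -0.0011  0.0069] y [0.0011 0.0333 0.    ] z [-0.0069  0.0002  0.0326]
```

View pics/s3c.png

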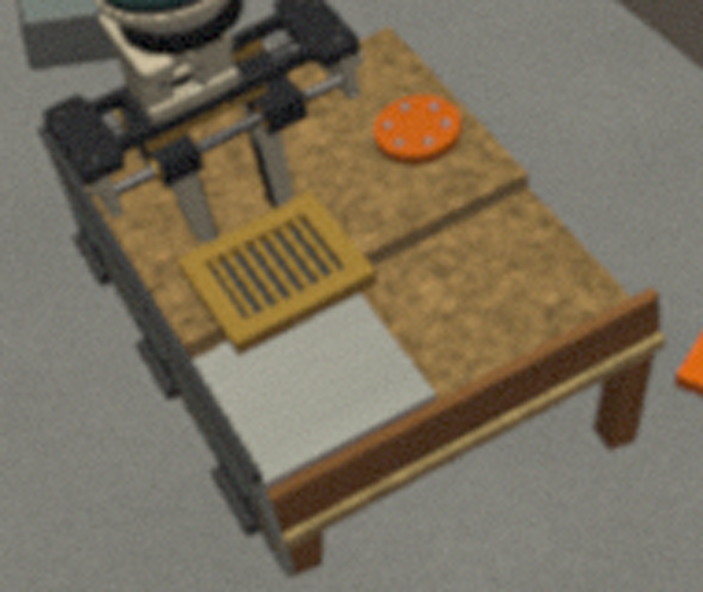

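The grid is square on the step edge, with corners at (182,262), (238,348), (375,270) and (315,195), and the plate is flush at the gate. I continue pushing with a slight downward bias.

carry_out(rows=[-0.007,-0.2,-0.03,0,0,0,-0.1,-0.007,-0.2,-0.03,0,0,0,-0.1,-0.007,-0.2,-0.03,0,0,0,-0.1,-0.007,-0.2,-0.02,0,0,0,-0.1,-0.007,-0.2,-0.02,0,0,0,-0.1,-0.007,-0.2,-0.02,0,0,0,-0.1,-0.007,-0.2,-0.02,0,0,0,-0.1])

```text
clock: 8.52
tool_pos: [0.5257, 0.0209, 0.0839]
ee_rot: [0.076, 0.713, 0.693, 0.072]
ft_force: [-0.6, 3.2, 4.0]
finger_gap: 0.0418
grip_force: 1.8
```

```bash
python3 go.py 84 56.5 18 -90
```

```text
clock 8.52 tool shelf [84.1 98.6 16.8] F shelf [0.1 3.2 4. ] gap 0.042
shift units total [-0.06 -1.4   0.04] turn units total [ 0.002  0.001 -0.004] rows>= 2
joints [-0.   -0.29  2.05 -0.01  1.17  0.03]
unit shelf axes (world, per mm): x [ 0.0326 -0.0011  0.0069] y [0.0011 0.0333 0.    ] z [-0.0069  0.0002  0.0326]
```

carry_out(rows=[-0.007,-0.2,-0.006,0,0,0,-0.1,-0.007,-0.2,-0.006,0,0,0,-0.1,-0.007,-0.2,-0.006,0,0,0,-0.1,-0.007,-0.2,-0.006,0,0,0,-0.1,-0.007,-0.2,-0.006,0,0,0,-0.1,-0.007,-0.2,-0.006,0,0,0,-0.1])

```text
clock: 9.02
tool_pos: [0.5245, -0.015, 0.083]
ee_rot: [0.076, 0.713, 0.693, 0.072]
ft_force: [-0.7, 4.5, 2.3]
finger_gap: 0.0419
grip_force: 1.9
```

```bash
python3 go.py 84 56.5 18 -90;  python3 -c "
from h import *
im,p=snap('side','s4'); cv2.imwrite('pics/s4c.png',cv2.resize(im[165:325,235:425,::-1],None,fx=3.7,fy=3.7,interpolation=cv2.INTER_CUBIC))"
```

```text
clock 9.02 tool shelf [84.  62.7 15.9] F shelf [-0.3  4.4  2.4] gap 0.042
shift units total [-0.02 -0.21  0.07] turn units total [ 0.002  0.001 -0.004] rows>= 1
joints [-0.08 -0.29  2.06  0.01  1.17 -0.06]
unit shelf axes (world, per mm): x [ 0.0326 -0.0011  0.0069] y [0.0011 0.0333 0.    ] z [-0.0069  0.0002  0.0326]
```

View pics/s4c.png

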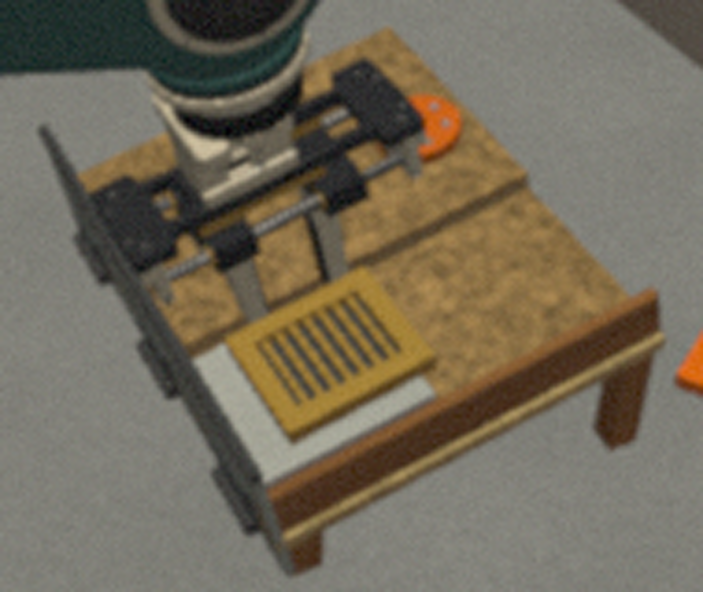

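The grid lies square on the plate, with corners at (230,345), (292,440), (437,360) and (365,270). The plate's free right edge runs from (268,478) to (435,395).

```bash
python3 -c "
from fit import *
print('grid',[loc(q,S(u),.024).tolist() for u in [(230,345),(292,440),(437,360),(365,270)]])
print('plate right edge',[loc(q,S(u),.012).tolist() for u in [(268,478),(435,395)]])"
```

```text
grid [[31.7, 45.3], [31.1, -41.0], [129.8, -39.3], [129.4, 49.2]]
plate right edge [[9.2, -48.0], [119.1, -52.3]]
```

carry_out(rows=[0.007,0.3,0,0,0,0,-0.1,0.007,0.3,0.1,0,0,0,-0.1,-0.1,0.1,0.7,0,0,0,-0.1,-0.1,0.1,0.7,0,0,0,-0.1,-0.1,0,0.7,0,0,0,-0.1,0,0,0,0,0,0,-0.1])

```text
clock: 9.57
tool_pos: [0.517, 0.0107, 0.1535]
ee_rot: [0.078, 0.712, 0.694, 0.074]
ft_force: [0.8, 0.1, 0.7]
finger_gap: 0.0418
grip_force: 0.0
```

```bash
python3 go.py 155 5 85 -1
```

```text
clock 9.57 tool shelf [90.4 88.1 86.6] F shelf [0.9 0.1 0.5] gap 0.042
shift units total [ 2.02 -2.84  0.4 ] turn units total [-0.206  0.011  0.962] rows>= 13
joints [-0.03 -0.36  1.99 -0.    1.29  0.  ]
unit shelf axes (world, per mm): x [ 0.0326 -0.0011  0.0069] y [0.0011 0.0333 0.    ] z [-0.0069  0.0002  0.0326]
```

carry_out(rows=[0.17,-0.24,0.034,-0.0165,0.001,0.077,-0.1,0.17,-0.24,0.034,-0.0165,0.001,0.077,-0.1,0.17,-0.24,0.034,-0.0165,0.001,0.077,-0.1,0.17,-0.24,0.034,-0.0165,0.001,0.077,-0.1,0.17,-0.24,0.034,-0.0165,0.001,0.077,-0.1,0.17,-0.24,0.034,-0.0165,0.001,0.077,-0.1,0.17,-0.24,0.034,-0.0165,0.001,0.077,-0.1,0.17,-0.24,0.034,-0.0165,0.001,0.077,-0.1,0.17,-0.24,0.034,-0.0165,0.001,0.077,-0.1,0.17,-0.24,0.034,-0.0165,0.001,0.077,-0.1,0.17,-0.24,0.034,-0.0165,0.001,0.077,-0.1,0.17,-0.24,0.034,-0.0165,0.001,0.077,-0.1])

```text
clock: 10.57
tool_pos: [0.5774, -0.0762, 0.1607]
ee_rot: [0.103, 0.054, 0.993, -0.001]
ft_force: [0.3, -0.6, -0.7]
finger_gap: 0.0414
grip_force: 0.0
```

```bash
python3 go.py 155 6 18 0
```

```text
clock 10.57 tool shelf [153.9   3.3  80.5] F shelf [ 0.2 -0.6 -0.8] gap 0.041
shift units total [ 0.47  0.07 -2.03] turn units total [-0.006 -0.001  0.047] rows>= 3
joints [-0.19 -0.2   1.85  0.03  1.28 -1.66]
unit shelf axes (world, per mm): x [ 0.0326 -0.0011  0.0069] y [0.0011 0.0333 0.    ] z [-0.0069  0.0002  0.0326]
```

carry_out(rows=[0.118,0.02,-0.5,-0.0015,0,0.012,-0.1,0.118,0.02,-0.5,-0.0015,0,0.012,-0.1,0.118,0.02,-0.5,-0.0015,0,0.012,-0.1,0.118,0.02,-0.5,-0.0015,0,0.012,-0.1,0,0,0,0,0,0,-0.1])

```text
clock: 10.98
tool_pos: [0.5903, -0.0733, 0.0975]
ee_rot: [0.102, 0.018, 0.995, -0.001]
ft_force: [-0.5, 0.7, -0.8]
finger_gap: 0.0419
grip_force: 0.0
```

```bash
python3 go.py 108 6 17 0
```

```text
clock 10.98 tool shelf [153.3   6.7  16. ] F shelf [-0.6  0.7 -0.6] gap 0.042
shift units total [-1.48  0.03 -0.28] turn units total [-0.001 -0.004  0.002] rows>= 2
joints [-0.18 -0.13  1.9   0.03  1.17 -1.73]
unit shelf axes (world, per mm): x [ 0.0326 -0.0011  0.0069] y [0.0011 0.0333 0.    ] z [-0.0069  0.0002  0.0326]
```

Next I push 5 mm per row to about x=118.

carry_out(rows=[-0.16,0.005,-0.033,0,0,0,-0.1,-0.16,0.005,-0.033,0,0,0,-0.1,-0.16,0.005,-0.033,0,0,0,-0.1,-0.16,0.005,-0.036,0,0,0,-0.1,-0.16,0.005,-0.036,0,0,0,-0.1,-0.16,0.005,-0.036,0,0,0,-0.1,-0.16,0.005,-0.036,0,0,0,-0.1])

```text
clock: 11.57
tool_pos: [0.5575, -0.0735, 0.0945]
ee_rot: [0.105, 0.019, 0.994, -0.002]
ft_force: [2.5, -0.2, 2.5]
finger_gap: 0.0419
grip_force: 1.3
```

```bash
python3 go.py 107 6 17 0
```

```text
clock 11.57 tool shelf [120.5   5.4  19.8] F shelf [ 3.  -0.1  1.9] gap 0.042
shift units total [-0.42  0.04 -0.19] turn units total [-0.001  0.     0.003] rows>= 1
joints [-0.19 -0.21  1.97  0.04  1.17 -1.74]
unit shelf axes (world, per mm): x [ 0.0326 -0.0011  0.0069] y [0.0011 0.0333 0.    ] z [-0.0069  0.0002  0.0326]
```

carry_out(rows=[-0.08,0.003,-0.03,0,0,0,-0.1,-0.08,0.003,-0.03,0,0,0,-0.1,-0.08,0.003,-0.025,0,0,0,-0.1,-0.08,0.003,-0.02,0,0,0,-0.1])

```text
clock: 11.9
tool_pos: [0.5479, -0.0731, 0.0906]
ee_rot: [0.104, 0.019, 0.994, -0.001]
ft_force: [1.9, 0.3, 1.9]
finger_gap: 0.0417
grip_force: 1.3
```

carry_out(rows=[-0.05,0.002,-0.012,0,0,0,-0.1,-0.05,0.002,-0.012,0,0,0,-0.1])

```text
clock: 12.07
tool_pos: [0.5464, -0.0734, 0.0909]
ee_rot: [0.106, 0.019, 0.994, -0.002]
ft_force: [20.5, -4.0, 3.3]
finger_gap: 0.042
grip_force: 10.4
```

```bash
python3 go.py 107 6 17 0
```

```text
clock 12.07 tool shelf [109.    5.1  18.7] F shelf [20.8 -3.3 -1.1] gap 0.042
shift units total [-0.05  0.03 -0.07] turn units total [-0.     0.002  0.003] rows>= 1
joints [-0.2  -0.23  2.    0.04  1.17 -1.74]
unit shelf axes (world, per mm): x [ 0.0326 -0.0011  0.0069] y [0.0011 0.0333 0.    ] z [-0.0069  0.0002  0.0326]
```

The grid is against the gate (21 N). I back off, lift and check.

carry_out(rows=[0.2,-0.007,0.04,0,0,0,-0.1,0.3,-0.01,0.06,0,0,0,-0.1,0.1,0,0.7,0,0,0,-0.1,0.3,0,0.8,0,0,0,-0.1,0.3,0,0.8,0,0,0,-0.1,0.3,0,0.8,0,0,0,-0.1,0.4,0,0.8,0,0,0,-0.1,0.4,0,0.8,0,0,0,-0.1,0.3,0,0.5,0,0,0,-0.1,0,0,0,0,0,0,-0.1])

```text
clock: 12.9
tool_pos: [0.6252, -0.0735, 0.2519]
ee_rot: [0.105, 0.019, 0.994, -0.002]
ft_force: [1.8, -0.0, 0.2]
finger_gap: 0.0418
grip_force: 0.0
```

```bash
python3 go.py 107 6 17 0; python3 -c "
from h import *
im,p=snap('side','s5'); w,pw=snap('wrist','w5'); np.save('w5.npy',pw)
a=cv2.resize(im[190:310,255:375],None,fx=3.3,fy=3.3,interpolation=cv2.INTER_CUBIC)
b=w[:400,100:500]; a=cv2.resize(a,(400,400)); cv2.imwrite('pics/c5.png',np.hstack([a,b])[:,:,::-1])"
```

```text
clock 12.9 tool shelf [219.4   7.7 159.8] F shelf [ 1.8  0.  -0.2] gap 0.042
shift units total [-2.68  0.04 -5.44] turn units total [-0.     0.001  0.003] rows>= 6
joints [-0.17 -0.13  1.64  0.03  1.42 -1.71]
unit shelf axes (world, per mm): x [ 0.0326 -0.0011  0.0069] y [0.0011 0.0333 0.    ] z [-0.0069  0.0002  0.0326]
```

View pics/c5.png

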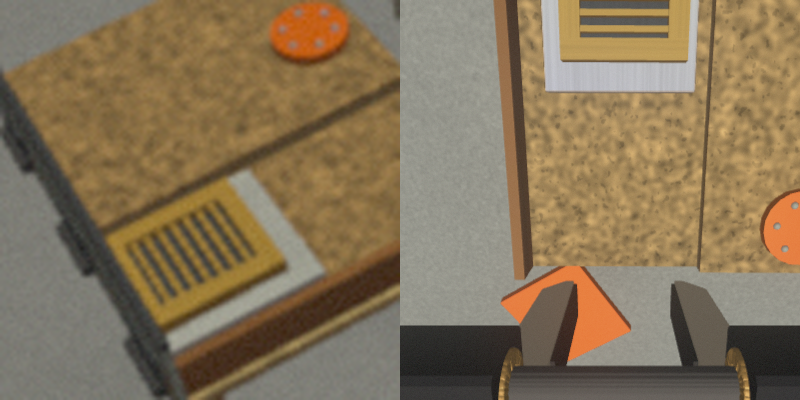

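Left panel: the grid lies flat on the plate and both meet the gate. Right panel: plate upper edge (545,92)–(696,92), grid upper edge (560,61)–(687,61).

```bash
python3 -c "
from fit import *
w=np.load('w5.npy',allow_pickle=True).item(); W=lambda u:np.array(u)-[300,0]
print('plate',[loc(w,W(u),.012).tolist() for u in [(545,92),(695.5,92)]]);print('grid',[loc(w,W(u),.024).tolist() for u in [(560,61),(687,61)]]); print(loc(w,W((699,271)),.014))"
```

```text
plate [[120.5, -49.4], [121.1, 60.7]]
grid [[101.2, -35.7], [101.7, 51.9]]
[260.2  69.4]
```

```bash
python3 -c "
from workcell import arm
print(arm.finish_job())"
```

```text
the job is handed in; nothing more can be done
None
```

The job is handed in at about 13 s: the aluminium plate was pushed home to the gate, and the brass grid lies on top of it, square, against the gate and about 2.5 mm off centre, with the disc, brick and wedge not touched.

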